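# Hang the size kettle on its twin hook

## Task

Hang the small enamelled kettle by its swing handle on the two-pronged hook of the wooden stand, with the wooden grip lying squarely across both prongs and the kettle hanging still, clear of the bench. The handle is folded back under the shelf where it cannot be reached, so bring the kettle forward into the open by its rim and set it down on the bench first, then swing the handle up and carry the kettle by its grip. Keep the kettle upright and leave the other things on the bench where they are.

Things in the scene. Friction and masses are not known exactly. Their poses are not given: they have to be found in the camera images.
- kettle: Kettle: round open pot, white enamel, blue collar, 85 mm high, about 0.3 kg. Origin: centre of its underside, z up. The handle turns on ears at y = +-45 mm, x = 0, z = 72 mm; folded, as at the start, it sticks out along the kettle's +x, which then points away from the robot (within 0.25 rad), its end under the shelf. The bench in front of it from x = 0.35 to 0.55, y = -0.1 to 0.05 is clear.
- kettle_rim (a point): Centre of the kettle's mouth, level with the rim, 85 mm above its underside. The blue collar is the top 22 mm of the kettle: 84 mm outer diameter, wall 8 mm thick, so the mouth is 68 mm wide and the middle of the wall lies 38 mm from this point. The wall can be pinched anywhere but at the ears and, while the handle is folded, on the handle's side.
- bail (a joint): Angle of the wire handle on its ears, rad. 0: folded down on its stop, 0.1 rad above level, to the kettle's +x side; grows as it swings up; 1.47: upright over the kettle; 2.94: folded down on the -x side. It moves easily and falls to one side when let go.
- grip_mid (a point): Centre of the handle's wooden grip: a roller 16 mm thick and 68 mm long that turns easily on the wire, so it can be held while the kettle swings under it. Axis parallel to the kettle's y, 95 mm from the ears' axis: folded, it is 81 mm above the kettle's underside with 44 mm free between roller and collar; upright, 167 mm above the underside. The wire legs to the ears are 74 to 96 mm apart.
- shelf_edge (a point): A point on the lower front edge of the fixed plank shelf along the back of the bench; the edge runs along y at x = 0.667 and is 214 mm above the bench. The board is 22 mm thick, runs back to the wall and carries tins and jars.
- stand: Wooden drying stand, fixed to the bench; its yaw varies. Origin: centre of the underside of its foot, 130 (x) by 110 (y) by 18 mm. A post 44 mm wide rises at its back (front face at stand x = +39 mm) to z = 228 mm; a steel hook with two prongs sticks out from it along the stand's -x, the side facing the robot.
- hook_seat (a point): Where the grip's centre lies when hung: midway between the prongs, over the dip of the hook, axes as the stand's, 217 mm above the bench. The prongs are rods 8 mm thick at y = +-22 mm (36 mm free between them for the fingers), their top 8 mm below this point; the post's face is 60 mm behind it (+x). Hung, the grip (along y) lies across both prongs.
- hook_tip (a point): Midway between the upturned ends of the prongs, at their very top, 29 mm in front of hook_seat (-x) and 12 mm above it. The kettle comes in from the front: the prongs pass between the wire legs, under the grip (its centre at least 8 mm above this point) and over the rim; then it is lowered until the prongs carry it.
- mug: Bystander: painted mug, 86 mm wide, 97 mm high; origin under it.
- scrub_brush: Bystander: blue-handled scrubbing brush, 168 mm long, 75 mm high; origin under it.
- varnish_tin: Bystander: printed varnish tin, 100 mm wide, 128 mm high; origin under it.
- red_pot: Bystander: green pigment pot with a red lid, 51 mm wide, 64 mm high; origin under it.
- black_tin: Bystander: flat black tin, 79 mm wide, 35 mm high; origin under it.

How it is judged:
On the way, in this order (a step that is already met when the one before it is completed fails the run):
1. the kettle stands on the bench in the open, let go, with its grip at least 5 cm in front of the shelf's edge (world x of grip_mid below 0.617 m and height (world z) of kettle below 0.005 m and angle between kettle's own z axis and vertical below 0.05 rad and contact force between kettle and the fingers below 0.05 N and linear speed of kettle below 0.02 m/s), for 0.2 s.
2. the kettle hangs in the air from its raised handle, held by the fingers (height (world z) of kettle above 0.02 m and value of joint bail between 1 and 1.94 rad and contact force between kettle and the fingers above 1 N), for 0.2 s.
At the end, for the whole second after the job is handed in: The grip lies across both prongs in the dip of the hook (centre within 15 mm of the seat along the prongs, 12 mm across, 8 mm up or 6 mm down, square within 15 degrees); the stand carries the kettle, which hangs within 10 degrees of upright, over 35 mm above the bench, at rest (under 5 cm/s) (x of grip_mid in the frame of hook_seat between -0.015 and 0.015 m and y of grip_mid in the frame of hook_seat between -0.012 and 0.012 m and z of grip_mid in the frame of hook_seat between -0.006 and 0.008 m and angle between the y axis of kettle and the y axis of hook_seat, either way round below 0.26 rad and contact force between kettle and stand above 1.2 N and height (world z) of kettle above 0.035 m and angle between kettle's own z axis and vertical below 0.17 rad and linear speed of kettle below 0.05 m/s and angular speed of kettle below 0.4 rad/s); the robot touches nothing.
It fails at once if the kettle is tipped by more than 35 degrees (angle between kettle's own z axis and vertical above 0.61 rad).
It fails at once if another thing on the bench is moved by more than 3 cm (distance of any of mug, scrub_brush, varnish_tin, red_pot, black_tin from where it was at the start of the episode above 0.03 m).
It also fails if it takes over 72 s, if anything falls off the work surface, if the arm or the gripper's body presses on something with over 40 N, if the wrist force passes 120 N, or if a joint passes its speed limit or range.

## Robot

A 6-joint arm with a two-finger parallel gripper is mounted at the origin on the work surface; the furniture and walls round the work are solid. World frame = base frame: x ahead of the robot, y to its left, z up, the work surface at z = 0. Lengths are in m, angles in rad, forces in N, time in s.
With the tool pointing down it reaches from about 0.35 to 0.975 m from the base axis. Payload 4.9 kg.
Tool frame: the origin (TCP) lies midway between the tips of the shut fingers; the grasp point (between the pads) lies 19 mm behind it (ctrl.tcp_to_grasp is the distance from the TCP to the grasp point, in m); z points along the fingers, y is the line along which they close (so a half turn about z gives the same grasp; the last joint's range is limited). The gripper opens to 85 mm and grips with 20 to 120 N. Pads are 22 mm wide; open, the fingers measure 114 mm over their backs; the gripper's body (76 mm by 85 mm) begins 54 mm behind the grasp point. The pads swing forward as they close: fully open they stand 13 mm farther back than shut.
Start: joints at [0.986, 0.053, 1.613, -0, 1.476, -0.119], TCP at [0.281, 0.558, 0.231] pointing down, gripper open.
Joint ranges: [-3.01, 3.01], [-1.01, 2.22], [0.06, 2.58], [-1.02, 4.17], [0.09, 2.62], [-3.14, 3.14]. Speed limits (rad/s): [2.57, 2.57, 3.14, 3.14, 3.14, 3.14].

## Interface

Orientations are given as a rotation vector (axis times angle).
In Python, from station import ctrl gives the robot as it stands.
- The arm moves only by the tool advance, called after "Emit:" as a command line: name --argument value ..., lists and objects as JSON in quotes. Schema: {"type":"object","properties":{"rows":{"type":"array","items":{"type":"array","prefixItems":[{"type":"number"},{"type":"array","items":{"type":"number"},"minItems":3,"maxItems":3},{"type":"array","items":{"type":"number"},"minItems":3,"maxItems":3}],"minItems":3,"maxItems":3},"minItems":1,"maxItems":20},"clamp_n":{"type":"number"},"only":{"type":"string"},"quiet":{"type":"boolean"},"lines":{"type":"string"}},"required":["rows"],"additionalProperties":false}. rows is a list of rows, 1 to 20 of them, each written [opening, [dx, dy, dz], [rx, ry, rz]]: the finger opening in m, then dx, dy, dz in m, then a rotation vector rx, ry, rz in rad; each row is the pose to reach, as a shift and turn from the pose commanded when the call began, along the tool's axes at that moment; what a row does not reach only later rows make up. A row lasts 1/12 s, in which the tool goes at most 0.0417 m and 0.125 rad, less where a joint would pass 70% of its speed; a pose out of reach is approached as far as the arm can. The fingers move at their own pace and stop on an object; clamp_n is the grip in N (left out, the last holds). Time passes only in rows, so rows that do not move let the fingers close. The tool returns the time, the measured TCP pose, the force, the opening and the grip force at its end. only (a regular expression) keeps the lines of the reply that match it, lines (a string "A,B") keeps lines A to B, and quiet returns only ok. Input that does not fit is refused with a message, and nothing moves.
- ctrl.get_obs(): the state, without advancing time (a new reading comes with each control period).
- ctrl.get_image(name): name is "scene" or "top" or "wrist"; returns the picture (420x560x3 uint8, red, green, blue); there is no depth.
- ctrl.camera_params(name): a dict with "fx", "fy", "cx", "cy" (pixels), "T" (4x4, takes a point from camera to world coordinates); the wrist camera has in their place "tool_from_camera" (4x4, takes a point from camera to tool coordinates, whose origin is the TCP and whose axes are the flange's). Camera axes: x right, y down, z forward; pixel columns grow to the right and rows downward; lengths in m; the calibration is good to about 2 mm. A picture is of the moment at which its call begins: read the wrist's pose just before it. camera_params takes no time and is no camera call.
- ctrl.finish_job(): hands the job in; it is judged then, once.
The state is a dict: "t": time; "q": joint angles; "dq": joint speeds; "effort": joint torques, N m; "tool_pos": TCP position; "tool_rot": TCP orientation; "contact_force": force on the tool from outside, world axes, zero at the start; "wrist_torque": the same for the moment, N m; "opening": finger opening in m; "grip_force": force on a finger pad.
Only numpy, scipy, OpenCV 4.12 (cv2) and the standard library are available. Lean on these libraries where they do the work, as an engineer would, in place of code of your own. Each camera call takes 0.05 s, during which the arm holds its last target. There are 200 camera calls.

## Working session

There is one attempt and no reset: what is moved stays moved. The work goes in short steps, Python scripts to look and compute and a tool call to move; the robot and the scene stay as the last step left them, time stands still between calls to the robot, and variables do not carry over. Pictures are saved under pics/ and viewed, at most 10 in all, crops included, and the job is handed in when it is done.

```bash
ls; mkdir -p pics
```

Create h.py:
```python
import numpy as np, cv2
from station import ctrl
from scipy.spatial.transform import Rotation as R
def snap(n,f):
    o=ctrl.get_obs(); im=ctrl.get_image(n); cv2.imwrite('pics/'+f,im[:,:,::-1]); return o,im
def cam(n,o=None):
    p=ctrl.camera_params(n)
    if n=='wrist':
        o=o or ctrl.get_obs(); T=np.eye(4); T[:3,:3]=R.from_rotvec(o['tool_rot']).as_matrix(); T[:3,3]=o['tool_pos']; T=T@np.array(p['tool_from_camera'])
    else: T=np.array(p['T'])
    return p,T
def ray(c,u,v):
    p,T=c; d=T[:3,:3]@np.array([(u-p['cx'])/p['fx'],(v-p['cy'])/p['fy'],1]); return T[:3,3],d/np.linalg.norm(d)
def onz(c,u,v,z):
    o,d=ray(c,u,v); return o+d*(z-o[2])/d[2]
def tri(rs):
    A=sum(np.eye(3)-np.outer(d,d) for o,d in rs); b=sum((np.eye(3)-np.outer(d,d))@o for o,d in rs)
    x=np.linalg.solve(A,b); return x,[np.linalg.norm((np.eye(3)-np.outer(d,d))@(x-o)) for o,d in rs]
def px(c,P):
    p,T=c; q=T[:3,:3].T@(np.array(P)-T[:3,3]); return np.array([p['fx']*q[0]/q[2]+p['cx'],p['fy']*q[1]/q[2]+p['cy']])
```

Run:
```python
from h import *
np.set_printoptions(precision=3,suppress=True)
for n in ('scene','top'):
    snap(n,n+'0.png'); print(n,cam(n)[0]['fx'],cam(n)[1])
o=ctrl.get_obs();print(o['t'],o['tool_pos'],R.from_rotvec(o['tool_rot']).as_matrix(),ctrl.camera_params('wrist'),ctrl.tcp_to_grasp)
```

```text
pics
station.py
scene 476.65134754044885 [[ 0.755 -0.267  0.598 -0.259]
 [-0.655 -0.311  0.689 -0.885]
 [ 0.002 -0.912 -0.409  0.678]
 [ 0.     0.     0.     1.   ]]
top 470.8590417598997 [[ 0.026 -0.998  0.056  0.42 ]
 [-1.    -0.026  0.002  0.034]
 [-0.    -0.056 -0.998  1.582]
 [ 0.     0.     0.     1.   ]]
0.1 [0.28  0.558 0.23 ] [[-0.893  0.449 -0.001]
 [ 0.449  0.893 -0.002]
 [ 0.    -0.002 -1.   ]] {'fx': 352.3783423999255, 'fy': 352.3783423999255, 'cx': 285.2228436794241, 'cy': 211.90908383842802, 'tool_from_camera': array([[-0.001, -0.962, -0.273,  0.068],
       [ 1.   , -0.002,  0.   , -0.   ],
       [-0.001, -0.273,  0.962, -0.143],
       [ 0.   ,  0.   ,  0.   ,  1.   ]])} 0.0187
```

View pics/scene0.png

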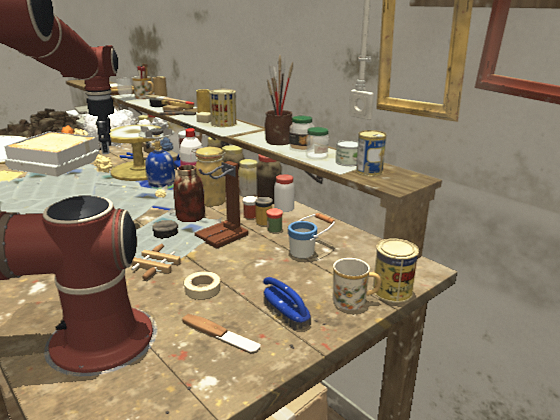

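View pics/top0.png

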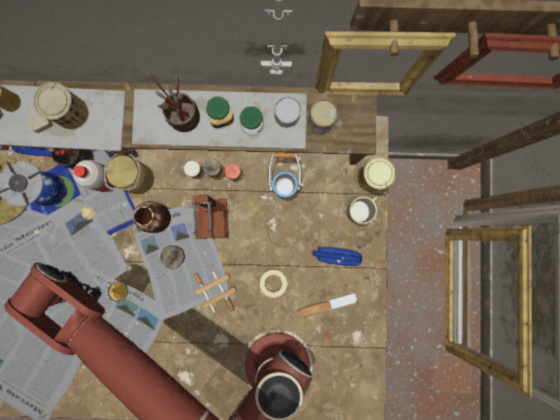

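The pictures show the kettle with its blue collar at scene (303,238) and top (286,185), with the grip behind it at top (287,155) under the shelf. The stand is at scene (228,210) and top (210,216). Next I measure the collar and view enlarged crops.

Run:
```python
from h import *
np.set_printoptions(precision=4,suppress=True)
s=cv2.imread('pics/scene0.png'); t=cv2.imread('pics/top0.png')
a=cv2.resize(s[140:270,190:350],None,fx=5,fy=4.6,interpolation=cv2.INTER_CUBIC)
a=cv2.resize(s[150:265,190:345],(400*2,594),interpolation=cv2.INTER_CUBIC)
b=cv2.resize(t[140:245,180:310],(742,600),interpolation=cv2.INTER_CUBIC)
cv2.imwrite('pics/a.png',a);cv2.imwrite('pics/b.png',b)
def m(im,x0,x1,y0,y1):
    h=cv2.cvtColor(im,cv2.COLOR_BGR2HSV); k=cv2.inRange(h,(95,90,50),(125,255,255)); z=np.zeros_like(k); z[y0:y1,x0:x1]=k[y0:y1,x0:x1]
    c=max(cv2.findContours(z,0,1)[0],key=cv2.contourArea); return c
cs=m(s,280,330,210,265); ct=m(t,265,310,165,205)
print(cv2.boundingRect(cs),cv2.fitEllipse(ct),cv2.boundingRect(ct))
e=cv2.fitEllipse(ct); T=cam('top'); P=onz(T,*e[0],0.082); print('kettle rim top',P)
print('width',np.linalg.norm(onz(T,270,185,.085)-onz(T,300,185,.085))/30*np.array(e[1]))
S=cam('scene'); print('proj scene rim',px(S,[P[0],P[1],.085]))
for r in (.042,):
  print([px(S,[P[0]+r*np.cos(w),P[1]+r*np.sin(w),.085]).round(1) for w in np.arange(0,6.28,1.57/2)])
```

```text
(288, 221, 29, 19) ((287.6986083984375, 174.97605895996094), (2.4672045707702637, 9.447555541992188), 110.19477844238281) (283, 173, 10, 5)
kettle rim top [ 0.621  -0.0176  0.082 ]
width [0.0079 0.0302]
proj scene rim [311.0524 224.5545]
[array([321.3, 220.5]), array([311.2, 218.4]), array([301. , 219.8]), array([296.4, 224.1]), array([300.4, 228.8]), array([310.9, 231.1]), array([321.5, 229.5]), array([325.8, 225.1])]
```

View pics/a.png

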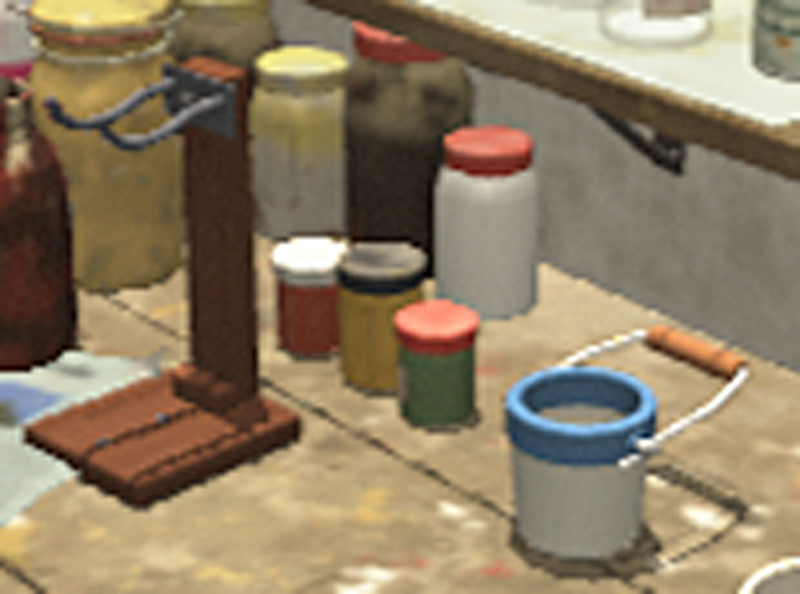

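View pics/b.png

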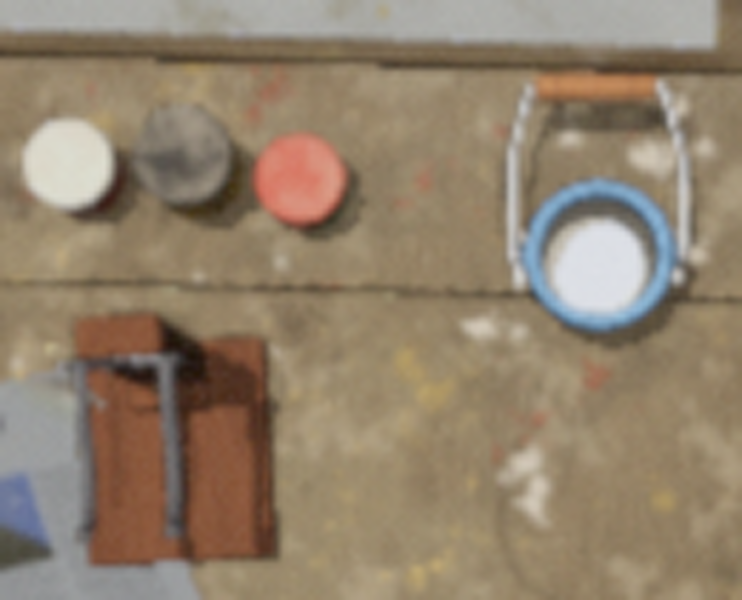

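The crops show the rim centre at b(600,255)/a(582,402) and the grip at b(598,88)/a(697,351). The prong tips are at b(87,530),(176,530) and a(52,104),(108,141). Triangulating these.

Run:
```python
from h import *
np.set_printoptions(precision=4,suppress=True)
S,T=cam('scene'),cam('top')
sa=lambda u,v:(190+(u+.5)/5.161-.5,150+(v+.5)/5.165-.5); sb=lambda u,v:(180+(u+.5)/5.708-.5,140+(v+.5)/5.714-.5)
pts=dict(rim=((582,402),(600,255)),grip=((697,351),(598,88)),tipL=((52,104),(87,530)),tipR=((108,141),(176,530)),baseL=((172,88),(75,365)),baseR=((222,102),(165,365)))
for k,(a,b) in pts.items():
    x,e=tri([ray(S,*sa(*a)),ray(T,*sb(*b))]); print(k,x,np.array(e))
# colour-masked collar
t=cv2.imread('pics/top0.png');s=cv2.imread('pics/scene0.png')
for im,(x0,x1,y0,y1) in((t,(265,310,165,205)),):
    c=im[y0:y1,x0:x1].astype(int); k=((c[:,:,0]-c[:,:,2])>35).astype(np.uint8)*255
    c=max(cv2.findContours(k,0,1)[0],key=cv2.contourArea)+[x0,y0]; (u,v),r=cv2.minEnclosingCircle(c); print(u,v,r,cv2.fitEllipse(c),onz(T,u,v,.085))
    h=cv2.cvtColor(im,cv2.COLOR_BGR2HSV); 
g=sb(598,88); print('grip@81',onz(T,*g,.081))
for n in ('tipL','tipR'): print(n,onz(T,*sb(*pts[n][1]),.229),onz(T,*sb(*pts['base'+n[3]][1]),.22))
# grip ends in top
print('gripends',onz(T,*sb(538,86),.081),onz(T,*sb(658,89),.081))
# stand foot top corners front
print('foot',onz(T,*sb(92,562),.018),onz(T,*sb(277,553),.018),onz(T,*sb(266,340),.018))
for n,uv in dict(red=(302,176)).items(): print(n,onz(T,*sb(*uv),.064))
```

```text
rim [ 0.5921 -0.0097  0.082 ] [0.0015 0.0015]
grip [ 0.6863 -0.0064  0.0833] [0.0016 0.0016]
tipL [0.4286 0.2512 0.2233] [0.0004 0.0004]
tipR [0.432 0.206 0.213] [0.0023 0.0023]
baseL [0.5142 0.2611 0.2113] [0.0015 0.0015]
baseR [0.5156 0.2142 0.2146] [0.0022 0.0022]
284.23553466796875 184.0647430419922 13.235800743103027 ((284.4914245605469, 184.20289611816406), (24.96681022644043, 25.283527374267578), 81.89158630371094) [ 0.5911 -0.0071  0.085 ]
grip@81 [ 0.6854 -0.0054  0.081 ]
tipL [0.4288 0.2501 0.229 ] [0.5124 0.2605 0.22  ]
tipR [0.43   0.2053 0.229 ] [0.5135 0.2148 0.22  ]
gripends [0.6857 0.0284 0.081 ] [ 0.6857 -0.0392  0.081 ]
foot [0.4117 0.2802 0.018 ] [0.4197 0.1729 0.018 ] [0.5435 0.1831 0.018 ]
red [0.6337 0.1612 0.064 ]
```

Heights agree with the text: rim 0.082 against 0.085, grip 0.083 against 0.081. On the way to the kettle I take wrist views of the hook from two places.

Add to h.py:
```python
def rel(p,yaw,o=None):
    """shift/rotvec in tool axes to TCP p, tool down, tool y at world angle yaw"""
    o=o or ctrl.get_obs(); A=R.from_rotvec(o['tool_rot']).as_matrix()
    y=np.array([np.cos(yaw),np.sin(yaw),0]); z=np.array([0,0,-1.]); B=np.c_[np.cross(y,z),y,z]
    return (A.T@(np.array(p)-o['tool_pos'])).round(4),R.from_matrix(A.T@B).as_rotvec().round(3)
```

```bash
python3 -c "
from h import *
print(rel([.40,.20,.42],0.09))"
```

```text
(array([-0.2676, -0.2664, -0.1894]), array([-2.000e-03,  1.000e-03,  1.015e+00]))
```

Emit:
advance --rows '[[0.06, [0, 0, -0.12], [0, 0, 0.1]], [0.06, [0, 0, -0.12], [0, 0, 0.2]], [0.06, [0, 0, -0.12], [0, 0, 0.3]], [0.06, [-0.268, -0.266, -0.189], [-0.002, 0.001, 1.015]], [0.06, [-0.268, -0.266, -0.189], [-0.002, 0.001, 1.015]], [0.06, [-0.268, -0.266, -0.189], [-0.002, 0.001, 1.015]], [0.06, [-0.268, -0.266, -0.189], [-0.002, 0.001, 1.015]], [0.06, [-0.268, -0.266, -0.189], [-0.002, 0.001, 1.015]], [0.06, [-0.268, -0.266, -0.189], [-0.002, 0.001, 1.015]], [0.06, [-0.268, -0.266, -0.189], [-0.002, 0.001, 1.015]], [0.06, [-0.268, -0.266, -0.189], [-0.002, 0.001, 1.015]], [0.06, [-0.268, -0.266, -0.189], [-0.002, 0.001, 1.015]], [0.06, [-0.268, -0.266, -0.189], [-0.002, 0.001, 1.015]], [0.06, [-0.268, -0.266, -0.189], [-0.002, 0.001, 1.015]], [0.06, [-0.268, -0.266, -0.189], [-0.002, 0.001, 1.015]], [0.06, [-0.268, -0.266, -0.189], [-0.002, 0.001, 1.015]], [0.06, [-0.268, -0.266, -0.189], [-0.002, 0.001, 1.015]]]'

```text
t: 1.52
tool_pos: [0.4001, 0.2016, 0.4196]
tool_rot: [-2.115, -2.321, -0.002]
contact_force: [-0.7, 1.1, -0.2]
opening: 0.0603
grip_force: 0.0
```

Run:
```python
from h import *
import pickle
o,im=snap('wrist','w1.png'); pickle.dump(o,open('w1.pkl','wb'))
c=cam('wrist',o)
for P in ([.43,.228,.229],[.459,.2306,.217]): print(px(c,P))
print(rel([.50,.20,.42],0.09))
```

```text
[318.52562011 162.1640088 ]
[347.17821937 160.56076403]
(array([-0.0108,  0.0993, -0.0004]), array([-0.   , -0.002,  0.003]))
```

View pics/w1.png

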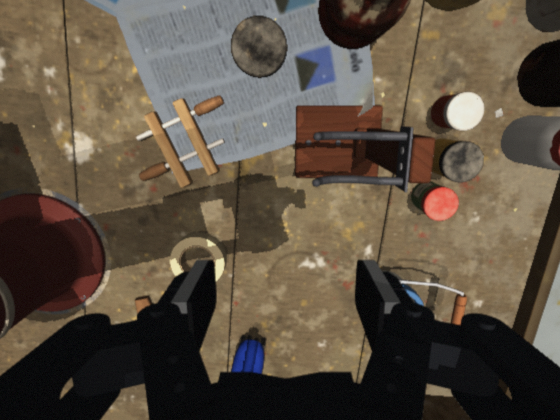

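The wrist view shows the prong tips at (318,136) and (318,182) and the backplate ends near (408,130) and (405,187). The predicted mid was (318.5,162), so this agrees. I move on for a second view of the hook that also covers the kettle.

Emit:
advance --rows '[[0.06, [0.06, 0.1, 0], [0, 0, 0]], [0.06, [0.06, 0.1, 0], [0, 0, 0]], [0.06, [0.06, 0.1, 0], [0, 0, 0]], [0.06, [0.06, 0.1, 0], [0, 0, 0]], [0.06, [0.06, 0.1, 0], [0, 0, 0]]]' --lines "1,2"

```text
t: 1.98
tool_pos: [0.4951, 0.2709, 0.418]
```

Run:
```python
from h import *
import pickle
o,im=snap('wrist','w2.png'); pickle.dump(o,open('w2.pkl','wb'))
c=cam('wrist',o)
u,v=px(c,[.43,.228,.229]).round().astype(int); print(u,v)
k=px(c,[.5915,-.008,.085]).round().astype(int); print(k)
a=im[max(v-60,0):v+60,u-40:u+120]
w1=cv2.imread('pics/w1.png')[100:220,280:440]
b=a[:,:,::-1]
print(max(v-60,0),u-40)
cv2.imwrite('pics/c.png',np.vstack([cv2.resize(x,None,fx=4,fy=2.4 if 0 else 300/x.shape[0],interpolation=cv2.INTER_CUBIC) for x in (w1,b)]))
```

```text
216 223
[330 347]
163 176
```

View pics/c.png

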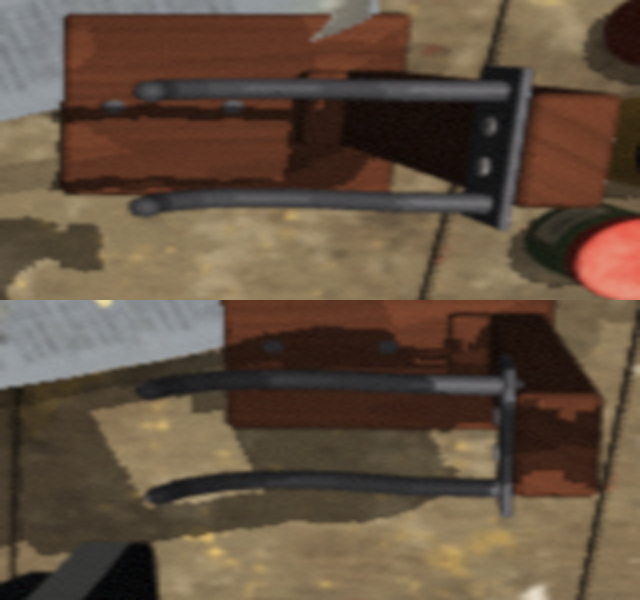

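The crop gives the prong tips and plate joints in both wrist views: w1 (317,136),(316,182) and w2 (212,198),(215,241). I triangulate them and find the kettle collar in w2.

Run:
```python
from h import *
import pickle
np.set_printoptions(precision=4,suppress=True)
o1,o2=[pickle.load(open(f,'rb')) for f in('w1.pkl','w2.pkl')]
a,b=cam('wrist',o1),cam('wrist',o2); S,T=cam('scene'),cam('top')
sa=lambda u,v:(190+(u+.5)/5.161-.5,150+(v+.5)/5.165-.5); sb=lambda u,v:(180+(u+.5)/5.708-.5,140+(v+.5)/5.714-.5)
D=dict(tipL=((317.1,135.6),(212.4,197.8),(52,104),(87,530)),tipR=((316.1,182.4),(214.9,240.6),(108,141),(176,530)),baL=((408,135.6),(301.4,196.6),(172,88),(75,365)),baR=((404,181.2),(300.6,238.6),(222,102),(165,365)))
r={}
for k,(p,q,s,t) in D.items():
    x,e=tri([ray(a,*p),ray(b,*q)]); y,e2=tri([ray(a,*p),ray(b,*q),ray(S,*sa(*s)),ray(T,*sb(*t))]); r[k]=y; print(k,x,y,np.array(e2))
m=(r['tipL']+r['tipR'])/2; n=(r['baL']+r['baR'])/2; d=n-m; l=r['tipL']-r['tipR']
print(m,'yaw',np.arctan2(d[1],d[0]),np.arctan2(-l[0],l[1]),np.linalg.norm(l))
im=cv2.imread('pics/w2.png').astype(int); k=((im[:,:,0]-im[:,:,2])>35).astype(np.uint8)*255
k[:300]=0;k[:,:270]=0;k[:,400:]=0
c=cv2.findContours(k,0,1)[0]; c=max(c,key=cv2.contourArea); print(cv2.boundingRect(c),px(b,[.5915,-.008,.085]))
o=ctrl.get_obs(); print(rel([.50,-.01,.33],0.0))
```

```text
tipL [0.4258 0.2526 0.2267] [0.427  0.2515 0.2236] [0.0009 0.0022 0.0011 0.0019]
tipR [0.4299 0.2085 0.2271] [0.4305 0.2051 0.2146] [0.0012 0.0032 0.0033 0.0021]
baL [0.5124 0.2601 0.22  ] [0.5138 0.2597 0.2127] [0.0015 0.0015 0.0014 0.0022]
baR [0.5161 0.2166 0.2216] [0.5167 0.2147 0.2148] [0.0021 0.0004 0.0017 0.0029]
[0.4288 0.2283 0.2191] yaw 0.10280988161256555 0.07488447203580431 0.047391877031338014
(305, 319, 52, 50) [330.3784 347.0851]
(array([-0.2797, -0.0202,  0.0891]), array([-0.001, -0.001,  0.092]))
```

The hook is consistent: tip mid ≈ (0.4285,0.2295,0.227), yaw ≈ 0.09, seat ≈ (0.4575,0.232,0.217). Now to the kettle, with a closer wrist look at the rim.

```bash
python3 -c "
from h import *
print(rel([.52,-.07,.30],0.02))"
```

```text
(array([-0.3413, -0.0057,  0.119 ]), array([-0.001, -0.001,  0.072]))
```

Emit:
advance --rows '[[0.05, [-0.28, 0.0, 0.0], [0, 0, 0.05]], [0.05, [-0.28, 0, 0], [0, 0, 0.05]], [0.05, [-0.28, 0.0, 0.0], [0, 0, 0.05]], [0.05, [-0.28, 0, 0], [0, 0, 0.07]], [0.05, [-0.34, -0.005, 0.118], [0, 0, 0.072]], [0.05, [-0.34, -0.005, 0.118], [0, 0, 0.072]], [0.05, [-0.34, -0.005, 0.118], [0, 0, 0.072]], [0.05, [-0.34, -0.005, 0.118], [0, 0, 0.072]], [0.05, [-0.34, -0.005, 0.118], [0, 0, 0.072]], [0.05, [-0.34, -0.005, 0.118], [0, 0, 0.072]], [0.05, [-0.34, -0.005, 0.118], [0, 0, 0.072]], [0.05, [-0.34, -0.005, 0.118], [0, 0, 0.072]]]'

```text
t: 3.03
tool_pos: [0.5203, -0.0692, 0.3033]
tool_rot: [2.201, 2.241, 0.005]
contact_force: [0.1, 0.2, 0.9]
opening: 0.0498
grip_force: 0.0
```

Run:
```python
from h import *
import pickle
np.set_printoptions(precision=4,suppress=True)
o,im=snap('wrist','w3.png'); pickle.dump(o,open('w3.pkl','wb'))
c=cam('wrist',o); print(px(c,[.5915,-.008,.085]),px(c,[.6858,-.0054,.081]))
i=im.astype(int); k=((i[:,:,2]-i[:,:,0])>35).astype(np.uint8)*255
q=max(cv2.findContours(k,0,1)[0],key=cv2.contourArea); e=cv2.fitEllipse(q); print(cv2.boundingRect(q),e,onz(c,*e[0],.082),onz(c,*cv2.minEnclosingCircle(q)[0],.08))
```

```text
[356.4671 121.6505] [449.5765 120.4869]
(316, 75, 83, 91) ((356.8728942871094, 120.63941955566406), (80.64434051513672, 87.1898193359375), 22.940589904785156) [ 0.5924 -0.0071  0.082 ] [ 0.5909 -0.0065  0.08  ]
```

View pics/w3.png

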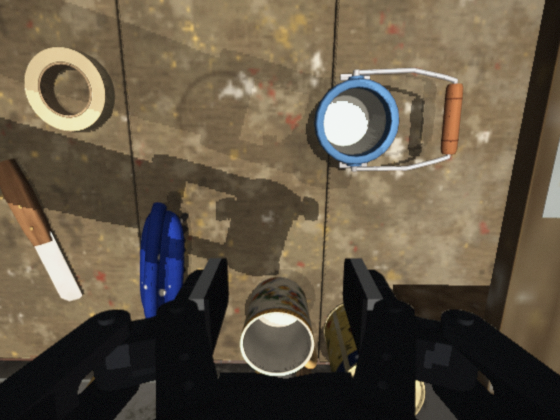

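The collar is centred at (356,121) and the grip at (452,119), matching the prediction, so rim ≈ (0.592,-0.007). I pinch the front wall.

```bash
python3 -c "
from h import *
print(rel([.554,-.007,.055],0.0))"
```

```text
(array([0.0609, 0.0333, 0.2493]), array([ 0.004, -0.001,  0.019]))
```

Emit:
advance --rows '[[0.045, [0.03, 0.017, 0.03], [0, 0, 0.01]], [0.045, [0.061, 0.033, 0.06], [0, 0, 0.019]], [0.045, [0.061, 0.033, 0.1], [0.004, -0.001, 0.019]], [0.045, [0.061, 0.033, 0.14], [0.004, -0.001, 0.019]], [0.045, [0.061, 0.033, 0.165], [0.004, -0.001, 0.019]], [0.045, [0.061, 0.033, 0.19], [0.004, -0.001, 0.019]], [0.045, [0.061, 0.033, 0.21], [0.004, -0.001, 0.019]], [0.045, [0.061, 0.033, 0.23], [0.004, -0.001, 0.019]], [0.045, [0.061, 0.033, 0.249], [0.004, -0.001, 0.019]], [0.045, [0.061, 0.033, 0.249], [0.004, -0.001, 0.019]]]' --clamp_n 25

```text
t: 3.92
tool_pos: [0.5508, -0.0057, 0.0506]
tool_rot: [-2.215, -2.218, 0.007]
contact_force: [-1.4, -0.1, -0.9]
opening: 0.0449
grip_force: 0.0
```

Emit:
advance --rows '[[0.0, [0, 0, 0], [0, 0, 0]], [0, [0, 0, 0], [0, 0, 0]], [0, [0, 0, 0], [0, 0, 0]], [0, [0, 0, 0], [0, 0, 0]], [0, [0, 0, 0], [0, 0, 0]], [0, [0, 0, 0], [0, 0, 0]]]' --clamp_n 30

```text
t: 4.42
tool_pos: [0.5544, -0.0078, 0.0556]
tool_rot: [-2.223, -2.22, -0.001]
contact_force: [-2.1, -0.0, 7.3]
opening: 0.0083
grip_force: 29.3
```

Emit:
advance --rows '[[0, [0, 0, -0.006], [0, 0, 0]], [0, [0, 0, -0.012], [0, 0, 0]], [0, [0, 0, -0.015], [0, 0, 0]], [0, [0, -0.01, -0.015], [0, 0, 0]], [0, [0, -0.025, -0.015], [0, 0, 0]], [0, [0, -0.04, -0.015], [0, 0, 0]], [0, [0, -0.055, -0.015], [0, 0, 0]], [0, [0, -0.07, -0.015], [0, 0, 0]], [0, [0, -0.085, -0.015], [0, 0, 0]], [0, [0, -0.1, -0.015], [0, 0, 0]], [0, [0, -0.115, -0.015], [0, 0, 0]], [0, [0, -0.13, -0.015], [0, 0, 0]], [0, [0, -0.14, -0.015], [0, 0, 0]], [0, [0, -0.14, -0.015], [0, 0, 0]], [0, [0, -0.14, -0.015], [0, 0, 0]]]'

```text
t: 5.67
tool_pos: [0.4121, -0.0075, 0.0681]
tool_rot: [-2.221, -2.218, 0.002]
contact_force: [0.4, -0.1, -2.1]
opening: 0.008
grip_force: 29.2
```

Emit:
advance --rows '[[0, [0, 0, 0.004], [0, 0, 0]], [0, [0, 0, 0.008], [0, 0, 0]], [0, [0, 0, 0.011], [0, 0, 0]], [0, [0, 0, 0.014], [0, 0, 0]], [0, [0, 0, 0.016], [0, 0, 0]], [0, [0, 0, 0.016], [0, 0, 0]]]'

```text
t: 6.17
tool_pos: [0.4133, -0.0075, 0.0556]
tool_rot: [-2.218, -2.217, 0.005]
contact_force: [-12.7, 2.9, 22.2]
opening: 0.0078
grip_force: 32.1
```

Emit:
advance --rows '[[0.008, [0, 0, -0.0015], [0, 0, 0]], [0.02, [0, 0, -0.0015], [0, 0, 0]], [0.035, [0, 0, -0.0015], [0, 0, 0]], [0.04, [0, 0, -0.0015], [0, 0, 0]], [0.04, [0, 0, -0.0015], [0, 0, 0]], [0.04, [0, 0, -0.0015], [0, 0, 0]], [0.04, [0, 0, -0.02], [0, 0, 0]], [0.04, [0, 0, -0.06], [0, 0, 0]], [0.04, [0, 0, -0.1], [0, 0, 0]], [0.04, [0, 0, -0.14], [0, 0, 0]], [0.04, [-0.02, 0.01, -0.18], [0, 0, 0]], [0.04, [-0.04, 0.02, -0.2], [0, 0, 0]], [0.04, [-0.06, 0.03, -0.2], [0, 0, 0]], [0.04, [-0.06, 0.03, -0.2], [0, 0, 0]], [0.04, [-0.06, 0.03, -0.2], [0, 0, 0]]]'

```text
t: 7.42
tool_pos: [0.4433, -0.0682, 0.2521]
tool_rot: [-2.222, -2.216, 0.003]
contact_force: [0.9, -0.2, -0.4]
opening: 0.0397
grip_force: 0.0
```

Run:
```python
from h import *
np.set_printoptions(precision=4,suppress=True)
o,im=snap('wrist','w4.png'); c=cam('wrist',o)
i=im.astype(int)
def show(i,c):
    k=((i[:,:,2]-i[:,:,0])>35).astype(np.uint8)*255
    q=max(cv2.findContours(k,0,1)[0],key=cv2.contourArea); e=cv2.fitEllipse(q); print(cv2.boundingRect(q),e,onz(c,*e[0],.082))
    h=cv2.cvtColor(i.astype(np.uint8),cv2.COLOR_RGB2HSV); g=cv2.inRange(h,(5,130,90),(16,255,255))
    for q in cv2.findContours(g,0,1)[0]:
        if cv2.contourArea(q)>60:
            r=cv2.minAreaRect(q); b=cv2.boxPoints(r); print(r,onz(c,*r[0],.083))
show(i,c)
o,im=snap('top','t4.png'); print('top');show(im.astype(int)[:,:],cam('top'))
```

```text
(246, 67, 97, 106) ((293.8450927734375, 120.03589630126953), (94.91620635986328, 100.50633239746094), 1.3914364576339722) [ 0.4511 -0.0058  0.082 ]
((6.000008583068848, 254.50003051757812), (13.435029029846191, 17.677669525146484), 45.0) [ 0.1768 -0.1288  0.083 ]
((60.12264633178711, 220.32077026367188), (100.33383178710938, 23.796506881713867), 60.945396423339844) [ 0.2346 -0.0949  0.083 ]
((405.5, 110.5), (83.0, 17.0), 90.0) [0.5459 0.0017 0.083 ]
top
(25, 165, 56, 50) ((52.78832244873047, 191.10800170898438), (36.01366424560547, 53.13531494140625), 53.788185119628906) [0.5498 0.7323 0.082 ]
((216.1724395751953, 353.4310607910156), (30.594404220581055, 17.72637176513672), 23.198591232299805) [0.0524 0.1933 0.083 ]
((286.3030700683594, 357.22869873046875), (17.406421661376953, 131.88768005371094), 17.904447555541992) [ 0.0464 -0.0268  0.083 ]
((258.04840087890625, 349.2059020996094), (23.265705108642578, 151.72998046875), 20.03721046447754) [
[... 200 characters left out ...]
942 0.083 ]
((321.0523681640625, 217.8468475341797), (49.34992218017578, 13.271194458007812), 18.88608741760254) [ 0.4862 -0.1271  0.083 ]
((203.5, 221.0), (32.0, 15.0), 90.0) [0.4665 0.247  0.083 ]
((200.07379150390625, 198.31150817871094), (5.703751564025879, 14.214112281799316), 84.80557250976562) [0.5387 0.2604 0.083 ]
((500.5162353515625, 85.17581176757812), (105.11868286132812, 2.397005558013916), 2.8624050617218018) [ 0.9308 -0.6992  0.083 ]
((503.5555419921875, 78.32025909423828), (97.03379821777344, 6.909999847412109), 2.694284439086914) [ 0.9537 -0.7091  0.083 ]
((522.00830078125, 42.3425407409668), (74.8963394165039, 16.45091438293457), 3.012787342071533) [ 1.0743 -0.7694  0.083 ]
```

View pics/w4.png

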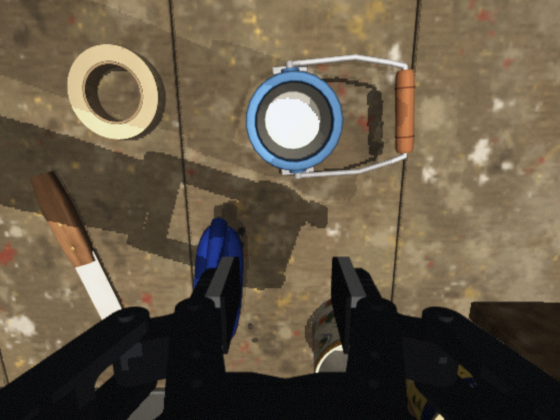

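The kettle stands upright in the open, with the collar at (294,120) and the grip at (405,110). That puts the grip at about (0.546,-0.001,0.082). I check relative moves and then grasp the grip.

```bash
python3 -c "
from h import *
print(rel([.546,-.001,.064],0.02))"
```

```text
(array([0.0659, 0.1044, 0.1866]), array([-0.005, -0.002, -0.021]))
```

Emit:
advance --rows '[[0.04, [0.02, 0.035, 0], [0, 0, -0.01]], [0.04, [0.04, 0.07, 0], [0, 0, -0.02]], [0.04, [0.066, 0.104, 0.03], [0, 0, -0.021]], [0.04, [0.066, 0.104, 0.06], [-0.005, -0.002, -0.021]], [0.04, [0.066, 0.104, 0.085], [-0.005, -0.002, -0.021]], [0.04, [0.066, 0.104, 0.105], [-0.005, -0.002, -0.021]], [0.04, [0.066, 0.104, 0.125], [-0.005, -0.002, -0.021]], [0.04, [0.066, 0.104, 0.145], [-0.005, -0.002, -0.021]], [0.04, [0.066, 0.104, 0.165], [-0.005, -0.002, -0.021]], [0.04, [0.066, 0.104, 0.18], [-0.005, -0.002, -0.021]], [0.04, [0.066, 0.104, 0.187], [-0.005, -0.002, -0.021]], [0.04, [0.066, 0.104, 0.187], [-0.005, -0.002, -0.021]], [0.04, [0.066, 0.104, 0.187], [-0.005, -0.002, -0.021]]]' --clamp_n 20

```text
t: 8.6
tool_pos: [0.5463, -0.0011, 0.0649]
tool_rot: [2.197, 2.243, 0.0]
contact_force: [1.5, -0.4, 0.8]
opening: 0.0403
grip_force: 0.0
```

Emit:
advance --rows '[[0.0, [0, 0, 0], [0, 0, 0]], [0, [0, 0, 0], [0, 0, 0]], [0, [0, 0, 0], [0, 0, 0]], [0, [0, 0, 0], [0, 0, 0]], [0, [0, 0, 0], [0, 0, 0]], [0, [0, 0, 0], [0, 0, 0]]]' --clamp_n 20

```text
t: 9.1
tool_pos: [0.5475, -0.0019, 0.0659]
tool_rot: [2.197, 2.241, 0.003]
contact_force: [1.6, -0.6, 1.6]
opening: 0.0149
grip_force: 20.0
```

Held (opening 15 mm). Now I swing the handle along its 95 mm arc, in two halves with a check.

Emit:
advance --rows '[[0, [0, -0.001, -0.007], [0, 0, 0]], [0, [0, -0.0025, -0.014], [0, 0, 0]], [0, [0, -0.004, -0.021], [0, 0, 0]], [0, [0, -0.007, -0.0275], [0, 0, 0]], [0, [0, -0.010, -0.034], [0, 0, 0]], [0, [0, -0.0135, -0.040], [0, 0, 0]], [0, [0, -0.0175, -0.046], [0, 0, 0]], [0, [0, -0.022, -0.0517], [0, 0, 0]], [0, [0, -0.027, -0.057], [0, 0, 0]], [0, [0, -0.032, -0.062], [0, 0, 0]], [0, [0, -0.032, -0.062], [0, 0, 0]]]'

```text
t: 10.02
tool_pos: [0.5147, -0.0023, 0.1285]
tool_rot: [2.196, 2.241, 0.003]
contact_force: [1.9, -1.2, 0.4]
opening: 0.0156
grip_force: 19.9
```

Emit:
advance --rows '[[0, [0, -0.0055, -0.0045], [0, 0, 0]], [0, [0, -0.0115, -0.0085], [0, 0, 0]], [0, [0, -0.0175, -0.012], [0, 0, 0]], [0, [0, -0.0237, -0.0153], [0, 0, 0]], [0, [0, -0.0303, -0.018], [0, 0, 0]], [0, [0, -0.0371, -0.020], [0, 0, 0]], [0, [0, -0.0464, -0.0222], [0, 0, 0]], [0, [0, -0.0558, -0.0234], [0, 0, 0]], [0, [0, -0.0625, -0.0236], [0, 0, 0]], [0, [0, -0.0625, -0.0236], [0, 0, 0]], [0, [0, -0.0625, -0.0236], [0, 0, 0]]]'

```text
t: 10.93
tool_pos: [0.4515, -0.0035, 0.15]
tool_rot: [2.198, 2.242, 0.0]
contact_force: [0.1, -0.3, -0.2]
opening: 0.0151
grip_force: 19.8
```

Run:
```python
from h import *
snap('scene','s5.png')
s=cv2.imread('pics/s5.png'); cv2.imwrite('pics/s5c.png',cv2.resize(s[150:300,150:350],(800,600)))
```

```text
(no output)
```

View pics/s5c.png

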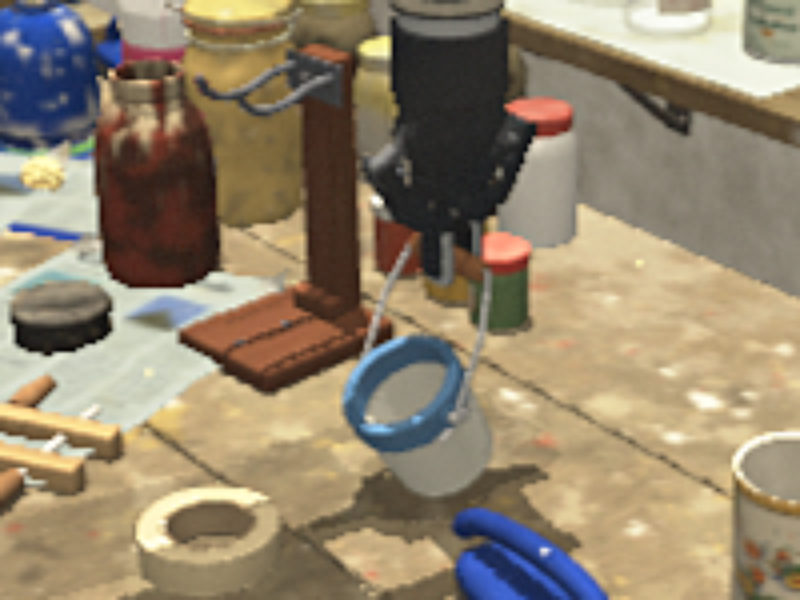

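The crop shows the handle raised in the fingers, but the kettle leans about 20–25° toward the robot (collar at crop (405,395)). I check without moving whether it swings or is stuck.

Create k.py:
```python
from h import *
np.set_printoptions(precision=3,suppress=True)
def kettle(f):
    o,im=snap('scene',f); i=im.astype(int); k=((i[:,:,2]-i[:,:,0])>35).astype(np.uint8)*255
    x0,x1,y0,y1=BOX; m=np.zeros_like(k); m[y0:y1,x0:x1]=k[y0:y1,x0:x1]
    q=max(cv2.findContours(m,0,1)[0],key=cv2.contourArea); e=cv2.fitEllipse(cv2.convexHull(q)); print(o['t'],'bbox',cv2.boundingRect(q),'ell',np.round(e[0],1),np.round(e[1],1),round(e[2],1),o['contact_force'].round(2) if hasattr(o['contact_force'],'round') else o['contact_force'])
    return e
BOX=(225,285,220,275)
if __name__=='__main__':
    for n in range(4): kettle('s6%d.png'%n)
    S=cam('scene'); 
    for z in (.085,.1): print(z,px(S,[.451,-.006,z]),px(S,[.451,-.006,0.]))
```

```bash
python3 k.py
```

```text
10.9833 bbox (236, 234, 30, 29) ell [250.7 247.7] [26.1 31. ] 46.8 [-0.07  0.02 -0.11]
11.0333 bbox (236, 234, 30, 29) ell [250.8 247.7] [26.1 31. ] 48.4 [ 0.06 -0.82 -0.23]
11.0833 bbox (236, 234, 30, 29) ell [250.8 247.6] [26.1 31.1] 48.3 [-0.53 -0.91  0.02]
11.1333 bbox (236, 234, 30, 29) ell [250.8 247.7] [26.1 31.1] 49.5 [-0.34 -0.26  0.71]
0.085 [262.563 241.125] [262.905 268.609]
0.1 [262.501 236.118] [262.905 268.609]
```

Emit:
advance --rows '[[0, [0, 0, 0], [0, 0, 0]], [0, [0, 0, 0], [0, 0, 0]], [0, [0, 0, 0], [0, 0, 0]], [0, [0, 0, 0], [0, 0, 0]], [0, [0, 0, 0], [0, 0, 0]], [0, [0, 0, 0], [0, 0, 0]]]' --only "force"

```text
contact_force: [0.2, -1.4, -1.2]
grip_force: 19.8
```

```bash
python3 k.py
```

```text
11.6833 bbox (236, 234, 30, 28) ell [250.8 247.5] [25.9 31.2] 50.7 [ 0.23 -1.35 -1.16]
11.7333 bbox (236, 234, 30, 28) ell [250.8 247.5] [25.9 31.1] 49.7 [-0.45 -0.75  0.66]
11.7833 bbox (236, 234, 30, 28) ell [250.8 247.5] [25.9 31.1] 49.7 [ 0.32  0.02 -0.69]
11.8333 bbox (236, 234, 30, 28) ell [250.8 247.5] [25.9 31.1] 49.7 [ 0.21 -1.09 -0.32]
0.085 [262.563 241.125] [262.905 268.609]
0.1 [262.501 236.118] [262.905 268.609]
```

It is static: the arc was a few mm low, so the handle acts as a strut tipping the kettle. Raising the grip slowly should let it settle back upright.

Emit:
advance --rows '[[0, [0, -0.001, -0.001], [0, 0, 0]], [0, [0, -0.002, -0.002], [0, 0, 0]], [0, [0, -0.003, -0.003], [0, 0, 0]], [0, [0, -0.004, -0.004], [0, 0, 0]], [0, [0, -0.005, -0.005], [0, 0, 0]], [0, [0, -0.005, -0.006], [0, 0, 0]], [0, [0, -0.005, -0.006], [0, 0, 0]]]' --only "pos|force"

```text
tool_pos: [0.4475, -0.0036, 0.1571]
contact_force: [0.5, 0.1, 2.2]
grip_force: 20.0
```

```bash
python3 k.py | sed -n 1,2p
```

```text
12.4667 bbox (240, 233, 29, 26) ell [255.  245.7] [24.5 30.2] 64.7 [0.51 0.12 2.15]
12.5167 bbox (241, 233, 29, 26) ell [255.7 245.4] [24.5 30.2] 67.3 [ 0.32 -0.51  2.96]
```

It is righting itself as expected. Continuing the lift slowly.

Emit:
advance --rows '[[0, [0, 0, -0.001], [0, 0, 0]], [0, [0, 0, -0.002], [0, 0, 0]], [0, [0, 0, -0.003], [0, 0, 0]], [0, [0, 0, -0.004], [0, 0, 0]], [0, [0, 0, -0.005], [0, 0, 0]], [0, [0, 0, -0.006], [0, 0, 0]], [0, [0, 0, -0.007], [0, 0, 0]], [0, [0, 0, -0.009], [0, 0, 0]], [0, [0, 0, -0.009], [0, 0, 0]]]' --only "pos|force"

```text
tool_pos: [0.4474, -0.0036, 0.1661]
contact_force: [0.7, -0.6, -2.8]
grip_force: 19.5
```

```bash
python3 k.py | sed -n 1,4p
```

```text
13.4167 bbox (246, 231, 27, 21) ell [260.4 240.5] [21.9 30.4] 82.9 [ 0.75 -0.65 -2.78]
13.4667 bbox (246, 231, 27, 21) ell [260.3 240.5] [21.9 30.5] 82.5 [-0.09 -0.42 -2.29]
13.5167 bbox (246, 231, 27, 21) ell [260.  240.7] [22.6 29.5] 84.6 [ 0.14  0.38 -2.01]
13.5667 bbox (246, 231, 27, 21) ell [260.1 240.8] [22.3 29.6] 84.1 [ 0.65  0.54 -2.39]
```

Emit:
advance --rows '[[0, [0, 0, -0.003], [0, 0, 0]], [0, [0, 0, -0.007], [0, 0, 0]], [0, [0, 0, -0.011], [0, 0, 0]], [0, [0, 0, -0.015], [0, 0, 0]], [0, [0, 0, -0.02], [0, 0, 0]], [0, [0, 0, -0.025], [0, 0, 0]], [0, [0, 0, -0.03], [0, 0, 0]], [0, [0, 0, -0.03], [0, 0, 0]], [0, [0, 0, -0.03], [0, 0, 0]], [0, [0, 0, -0.03], [0, 0, 0]]]' --only "pos|force"

```text
tool_pos: [0.4469, -0.0035, 0.1954]
contact_force: [-0.1, 0.9, -2.7]
grip_force: 19.5
```

```bash
python3 k.py | sed -n 1,4p
```

```text
14.45 bbox (245, 221, 28, 21) ell [260.8 230.9] [21.1 33.9] 87.1 [-0.08  0.89 -2.68]
14.5 bbox (245, 221, 28, 21) ell [260.7 231. ] [20.9 33.8] 87.9 [-0.31 -0.4  -1.85]
14.55 bbox (245, 221, 28, 21) ell [260.7 231. ] [21.2 32.7] 88.0 [ 0.68  0.48 -1.97]
14.6 bbox (245, 221, 28, 21) ell [260.7 231.1] [21.2 33.1] 88.1 [ 0.44  0.29 -2.26]
```

The kettle is hanging level. Before carrying it I measure the actual grip and rim height relative to the TCP.

Run:
```python
from h import *
np.set_printoptions(precision=4,suppress=True)
o,im=snap('scene','s7.png'); S=cam('scene'); tp=np.array(o['tool_pos']); print(tp)
h=cv2.cvtColor(im,cv2.COLOR_RGB2HSV); g=cv2.inRange(h,(4,110,60),(18,255,255)); m=np.zeros_like(g); m[175:225,240:290]=g[175:225,240:290]
c=px(S,tp+[0,0,.015]); print('pred grip',c)
for q in cv2.findContours(m,0,1)[0]:
    if cv2.contourArea(q)>3: print(cv2.boundingRect(q),cv2.contourArea(q),cv2.minAreaRect(q))
for dz in (0.005,.01,.015,.02): print(dz,[px(S,tp+[-.02*s*0,s*.034,dz]).round(1) for s in(-1,0,1)])
for z in (.10,.105,.11,.115,.12): 
    P=np.array([px(S,[tp[0]+.042*np.cos(w),tp[1]+.042*np.sin(w),z]) for w in np.arange(0,6.28,.1)]); print(z,P.min(0),P.max(0))
```

```text
[ 0.4468 -0.0035  0.1951]
pred grip [260.1439 197.9567]
(273, 208, 10, 8) 47.0 ((277.5, 211.5), (7.0, 9.0), 90.0)
(266, 208, 6, 11) 22.5 ((268.5, 213.0), (10.0, 5.0), 90.0)
(250, 205, 7, 14) 53.5 ((253.20770263671875, 211.66156005859375), (13.02364730834961, 5.953666687011719), 82.87498474121094)
(244, 205, 4, 14) 34.5 ((245.5, 211.5), (13.0, 3.0), 90.0)
(262, 196, 9, 9) 37.5 ((265.3000183105469, 200.40000915527344), (9.838699340820312, 5.81377649307251), 26.56505012512207)
(251, 193, 2, 5) 3.5 ((251.5, 195.0), (4.0, 1.0), 90.0)
(277, 175, 13, 9) 76.0 ((283.0, 179.0), (8.0, 12.0), 90.0)
0.005 [array([268.7, 205.5]), array([260.2, 201.6]), array([252. , 197.7])]
0.01 [array([268.7, 203.7]), array([260.2, 199.8]), array([252. , 195.9])]
0.015 [array([268.7, 201.9]), array([260.1, 198. ]), array([251.9, 194.2])]
0.02 [array([268.7, 200.1]), array([260.1, 196.1]), array([251.9, 192.4])]
0.1 [244.8424 229.2637] [276.4937 243.7042]
0.105 [244.7928 227.6215] [276.4955 241.9836]
0.11 [244.743  225.9742] [276.4973 240.2572]
0.115 [244.6931 224.3217] [276.499 238.525]
0.12 [244.643  222.6639] [276.5008 236.7869]
```

The grip lies about 14 mm above the TCP (grip z ≈ 0.209, underside ≈ 0.042). I lift to grip z ≈ 0.252 and move in front of the hook.

```bash
python3 -c "
from h import *
print(rel([.378,.10,.238],0.09)); print(rel([.378,.2249,.238],0.09))"
```

```text
(array([ 0.1048, -0.0667, -0.043 ]), array([ 0.001,  0.001, -0.07 ]))
(array([ 0.2297, -0.0642, -0.0432]), array([ 0.001,  0.001, -0.07 ]))
```

Emit:
advance --rows '[[0, [0, -0.004, -0.008], [0, 0, 0]], [0, [0, -0.01, -0.018], [0, 0, 0]], [0, [0, -0.018, -0.028], [0, 0, 0]], [0, [0, -0.026, -0.037], [0, 0, -0.01]], [0, [0.004, -0.034, -0.043], [0, 0, -0.02]], [0, [0.012, -0.042, -0.043], [0, 0, -0.03]], [0, [0.024, -0.05, -0.043], [0, 0, -0.04]], [0, [0.038, -0.056, -0.043], [0, 0, -0.05]], [0, [0.054, -0.061, -0.043], [0, 0, -0.06]], [0, [0.072, -0.064, -0.043], [0, 0, -0.07]], [0, [0.09, -0.065, -0.043], [0.001, 0.001, -0.07]], [0, [0.11, -0.065, -0.043], [0.001, 0.001, -0.07]], [0, [0.13, -0.065, -0.043], [0.001, 0.001, -0.07]], [0, [0.15, -0.064, -0.043], [0.001, 0.001, -0.07]], [0, [0.17, -0.064, -0.043], [0.001, 0.001, -0.07]], [0, [0.19, -0.064, -0.043], [0.001, 0.001, -0.07]], [0, [0.206, -0.064, -0.043], [0.001, 0.001, -0.07]], [0, [0.219, -0.064, -0.043], [0.001, 0.001, -0.07]], [0, [0.227, -0.064, -0.043], [0.001, 0.001, -0.07]], [0, [0.23, -0.064, -0.043], [0.001, 0.001, -0.07]]]' --only "pos|force"

```text
tool_pos: [0.3778, 0.2262, 0.2383]
contact_force: [-0.0, 0.0, -2.1]
grip_force: 19.5
```

Emit:
advance --rows '[[0, [0, 0, 0], [0, 0, 0]], [0, [0, 0, 0], [0, 0, 0]], [0, [0, 0, 0], [0, 0, 0]], [0, [0, 0, 0], [0, 0, 0]], [0, [0, 0, 0], [0, 0, 0]], [0, [0, 0, 0], [0, 0, 0]], [0, [0, 0, 0], [0, 0, 0]], [0, [0, 0, 0], [0, 0, 0]]]' --only "pos|rot|force"

```text
tool_pos: [0.3784, 0.225, 0.2381]
tool_rot: [2.119, 2.318, 0.001]
contact_force: [0.2, -0.2, -2.0]
grip_force: 19.5
```

Run:
```python
from h import *
np.set_printoptions(precision=4,suppress=True)
for n in ('a','b'):
    o,im=snap('scene','s8%s.png'%n); i=im.astype(int); k=((i[:,:,2]-i[:,:,0])>35).astype(np.uint8)*255; m=np.zeros_like(k); S=cam('scene')
    u,v=px(S,np.array(o['tool_pos'])-[0,0,.07]).astype(int); m[v-25:v+35,u-25:u+25]=k[v-25:v+35,u-25:u+25]
    q=max(cv2.findContours(m,0,1)[0],key=cv2.contourArea); print((u,v),cv2.boundingRect(q),cv2.fitEllipse(cv2.convexHull(q)))
print(rel([.4575,.2321,.238],.09))
```

```text
(np.int64(190), np.int64(194)) (177, 189, 24, 18) ((190.86976623535156, 197.07054138183594), (17.471464157104492, 30.577699661254883), 83.37419128417969)
(np.int64(190), np.int64(194)) (177, 189, 24, 18) ((190.80519104003906, 197.0421142578125), (17.585468292236328, 30.333492279052734), 83.41645050048828)
(array([-0.0001,  0.0794,  0.0002]), array([ 0.001,  0.   , -0.   ]))
```

The kettle hangs still and level. Moving in along the prongs.

Emit:
advance --rows '[[0, [0, 0.003, 0], [0, 0, 0]], [0, [0, 0.008, 0], [0, 0, 0]], [0, [0, 0.014, 0], [0, 0, 0]], [0, [0, 0.02, 0], [0, 0, 0]], [0, [0, 0.026, 0], [0, 0, 0]], [0, [0, 0.032, 0], [0, 0, 0]], [0, [0, 0.038, 0], [0, 0, 0]], [0, [0, 0.044, 0], [0, 0, 0]], [0, [0, 0.05, 0], [0, 0, 0]], [0, [0, 0.056, 0], [0, 0, 0]], [0, [0, 0.062, 0], [0, 0, 0]], [0, [0, 0.068, 0], [0, 0, 0]], [0, [0, 0.073, 0], [0, 0, 0]], [0, [0, 0.077, 0], [0, 0, 0]], [0, [0, 0.0795, 0], [0, 0, 0]], [0, [0, 0.0795, 0], [0, 0, 0]], [0, [0, 0.0795, 0], [0, 0, 0]], [0, [0, 0.0795, 0], [0, 0, 0]]]' --only "pos|force"

```text
tool_pos: [0.4574, 0.2323, 0.2382]
contact_force: [-0.7, 0.6, -2.6]
grip_force: 19.5
```

Run:
```python
from h import *
o,im=snap('scene','s9.png'); o,t=snap('top','t9.png'); o,w=snap('wrist','w9.png')
S,T,W=cam('scene'),cam('top'),cam('wrist',o)
def crop(im,c,r,n):
    u,v=int(c[0]),int(c[1]); y0,x0=max(v-r,0),max(u-r,0); print(n,x0,y0); return cv2.resize(im[y0:y0+2*r,x0:x0+2*r],(400,400))[:,:,::-1]
P=[.4575,.2321,.217]
cv2.imwrite('pics/d.png',np.hstack([crop(im,px(S,P),40,'s'),cv2.resize(w,(400,400))[:,:,::-1]]))
print(px(T,P),px(W,P))
```

```text
s 171 131
[202.02392382 222.65588199] [284.30432975 255.27144554]
```

View pics/d.png

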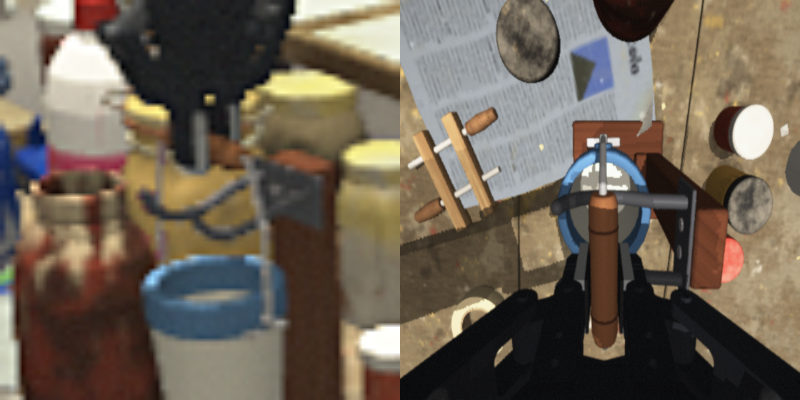

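The view shows the grip over the prongs behind the upturned tips, and the prongs between the legs. I check lateral alignment numerically from the wrist pixels (grip ends at rows ~195 and 345, prong centres at rows ~203 and ~278, scaled).

Run:
```python
from h import *
np.set_printoptions(precision=1,suppress=True)
o=ctrl.get_obs(); W=cam('wrist',o); y=np.array([-np.sin(.09),np.cos(.09),0]); x=np.array([np.cos(.09),np.sin(.09),0]); s=np.array([.4575,.2321,.217])
f=lambda P:px(W,P)*[400/560,400/420]+[400,0]
for a in(1,-1): print(a,'gripend',f(np.array(o['tool_pos'])+[0,0,.0135]+a*.034*y),'prong seat',f(s+a*.022*y-[0,0,.012]),'prong+50',f(s+a*.022*y+.05*x+[0,0,-.003]),'tip',f(s+a*.022*y-.029*x+[0,0,.01]))
```

```text
1 gripend [602.6 197.2] prong seat [603.  196.7] prong+50 [675.6 201.1] tip [557.5 208.7]
-1 gripend [602.9 342.1] prong seat [603.1 270.3] prong+50 [671.  277.8] tip [560.8 290.5]
```

Aligned within about 2 mm. Lowering.

Emit:
advance --rows '[[0, [0.001, 0, 0.003], [0, 0, 0]], [0, [0.001, 0, 0.007], [0, 0, 0]], [0, [0.001, 0, 0.011], [0, 0, 0]], [0, [0.001, 0, 0.015], [0, 0, 0]], [0, [0.001, 0, 0.019], [0, 0, 0]], [0, [0.001, 0, 0.023], [0, 0, 0]], [0, [0.001, 0, 0.026], [0, 0, 0]], [0, [0.001, 0, 0.028], [0, 0, 0]], [0, [0.001, 0, 0.030], [0, 0, 0]], [0, [0.001, 0, 0.030], [0, 0, 0]], [0, [0.001, 0, 0.030], [0, 0, 0]]]' --only "pos|force"

```text
tool_pos: [0.4575, 0.2333, 0.2082]
contact_force: [-0.2, 1.0, -2.7]
grip_force: 19.5
```

Emit:
advance --rows '[[0, [0, 0, 0.001], [0, 0, 0]], [0, [0, 0, 0.002], [0, 0, 0]], [0, [0, 0, 0.003], [0, 0, 0]], [0, [0, 0, 0.003], [0, 0, 0]], [0, [0, 0, 0.003], [0, 0, 0]]]' --only "pos|force"

```text
tool_pos: [0.4574, 0.2333, 0.2051]
contact_force: [0.2, -0.2, -1.9]
grip_force: 19.5
```

Emit:
advance --rows '[[0, [0, 0, 0.0007], [0, 0, 0]], [0, [0, 0, 0.0015], [0, 0, 0]], [0, [0, 0, 0.002], [0, 0, 0]], [0, [0, 0, 0.002], [0, 0, 0]], [0, [0, 0, 0.002], [0, 0, 0]]]' --only "pos|contact"

```text
tool_pos: [0.4576, 0.2333, 0.2035]
contact_force: [-0.7, -0.3, -0.0]
```

Emit:
advance --rows '[[0, [0, 0, 0.0007], [0, 0, 0]], [0, [0, 0, 0.0015], [0, 0, 0]], [0, [0, 0, 0.002], [0, 0, 0]], [0, [0, 0, 0.002], [0, 0, 0]], [0, [0, 0, 0.002], [0, 0, 0]]]' --only "pos|contact"

```text
tool_pos: [0.4577, 0.2334, 0.2031]
contact_force: [-5.2, -1.6, 6.5]
```

Contact: the prongs carry it. I ease off 2 mm, open gently, and retreat straight up.

Emit:
advance --rows '[[0.0, [0, -0.001, -0.0015], [0, 0, 0]], [0, [0, -0.001, -0.0015], [0, 0, 0]], [0, [0, -0.001, -0.0015], [0, 0, 0]]]' --only "contact"

```text
contact_force: [-0.5, -0.0, 3.7]
```

Emit:
advance --rows '[[0.018, [0, 0, 0], [0, 0, 0]], [0.02, [0, 0, 0], [0, 0, 0]], [0.022, [0, 0, 0], [0, 0, 0]], [0.025, [0, 0, 0], [0, 0, 0]], [0.028, [0, 0, 0], [0, 0, 0]], [0.032, [0, 0, 0], [0, 0, 0]], [0.036, [0, 0, 0], [0, 0, 0]], [0.04, [0, 0, 0], [0, 0, 0]], [0.04, [0, 0, 0], [0, 0, 0]], [0.04, [0, 0, 0], [0, 0, 0]], [0.04, [0, 0, 0], [0, 0, 0]], [0.04, [0, 0, 0], [0, 0, 0]]]'

```text
t: 22.2
tool_pos: [0.4565, 0.2332, 0.2027]
tool_rot: [2.119, 2.319, 0.001]
contact_force: [0.2, -0.3, -0.0]
opening: 0.0402
grip_force: 0.0
```

Emit:
advance --rows '[[0.04, [0, 0, -0.005], [0, 0, 0]], [0.04, [0, 0, -0.015], [0, 0, 0]], [0.04, [0, 0, -0.03], [0, 0, 0]], [0.04, [0, 0, -0.05], [0, 0, 0]], [0.04, [0, 0, -0.08], [0, 0, 0]], [0.04, [0, 0, -0.12], [0, 0, 0]], [0.04, [0, 0, -0.16], [0, 0, 0]], [0.04, [-0.06, 0, -0.2], [0, 0, 0]], [0.04, [-0.1, 0, -0.2], [0, 0, 0]], [0.04, [-0.1, 0, -0.2], [0, 0, 0]], [0.04, [-0.1, 0, -0.2], [0, 0, 0]], [0.04, [-0.1, 0, -0.2], [0, 0, 0]], [0.04, [-0.1, 0, -0.2], [0, 0, 0]], [0.04, [-0.1, 0, -0.2], [0, 0, 0]], [0.04, [-0.1, 0, -0.2], [0, 0, 0]], [0.04, [-0.1, 0, -0.2], [0, 0, 0]]]'

```text
t: 23.53
tool_pos: [0.465, 0.1344, 0.4022]
tool_rot: [2.117, 2.321, -0.0]
contact_force: [0.1, -0.3, 0.2]
opening: 0.04
grip_force: 0.0
```

Run:
```python
from h import *
np.set_printoptions(precision=4,suppress=True)
S=cam('scene');P=[.4575,.2321,.217]
for n in range(3):
    o,im=snap('scene','s10%d.png'%n); i=im.astype(int); k=((i[:,:,2]-i[:,:,0])>35).astype(np.uint8)*255; m=np.zeros_like(k)
    u,v=px(S,np.array(P)-[0,0,.082]).astype(int); m[v-20:v+30,u-25:u+25]=k[v-20:v+30,u-25:u+25]
    q=max(cv2.findContours(m,0,1)[0],key=cv2.contourArea); print(o['t'],(u,v),cv2.boundingRect(q),cv2.fitEllipse(cv2.convexHull(q)))
def grip(im,c,n,r=25,w=None):
    h=cv2.cvtColor(im,cv2.COLOR_RGB2HSV); g=cv2.inRange(h,(4,120,90),(18,255,255)); u,v=px(c,P).astype(int); m=np.zeros_like(g); m[max(v-r,0):v+r,u-r:u+r]=g[max(v-r,0):v+r,u-r:u+r]
    for q in cv2.findContours(m,0,1)[0]:
        if cv2.contourArea(q)>15: R_=cv2.minAreaRect(q); print(n,(u,v),R_,onz(c,*R_[0],.217))
o,w=snap('wrist','w10.png'); grip(w,cam('wrist',o),'wrist',60); grip(im,S,'scene',14)
```

```text
23.5333 (np.int64(213), np.int64(197)) (200, 193, 24, 17) ((212.19281005859375, 200.3129425048828), (17.621509552001953, 25.655712127685547), 82.75691986083984)
23.5833 (np.int64(213), np.int64(197)) (200, 193, 24, 17) ((212.19281005859375, 200.3129425048828), (17.621509552001953, 25.655712127685547), 82.75691986083984)
23.6333 (np.int64(213), np.int64(197)) (200, 193, 24, 17) ((212.19281005859375, 200.3129425048828), (17.621509552001953, 25.655712127685547), 82.75691986083984)
wrist (np.int64(285), np.int64(76)) ((335.6499938964844, 126.94998168945312), (4.110960960388184, 12.649109840393066), 71.56504821777344) [0.5064 0.1938 0.217 ]
wrist (np.int64(285), np.int64(76)) ((338.89654541015625, 119.75862121582031), (5.570859909057617, 10.770329475402832), 21.801410675048828) [0.5085 0.2003 0.217 ]
wrist (np.int64(285), np.int64(76)) ((310.75, 117.25000762939453), (8.485280990600586, 16.26345443725586), 45.0) [0.483  0.2002 0.217 ]
wrist (np.int64(285), np.int64(76)) ((328.48358154296875, 65.31967163085938), (17.028905868530273, 34.44192123413086), 39.80556869506836) [0.4936 0.2447 0.217 ]
wrist (np.int64(285), np.int64(76)) ((286.0, 71.5), (83.0, 16.0), 90.0) [0.4574 0.2365 0.217 ]
scene (np.int64(211), np.int64(171)) ((211.10000610351562, 170.6999969482422), (17.708751678466797, 5.692099571228027), 18.43494987487793) [0.4585 0.2382 0.217 ]
```

The kettle hangs still. I check lateral centring numerically by finding the prong positions along a profile in the same wrist picture.

Run:
```python
from h import *
np.set_printoptions(precision=4,suppress=True,linewidth=200)
w=cv2.imread('pics/w10.png'); W=cam('wrist'); S=cam('scene')
print('grip',tri([ray(W,286,71.5),ray(S,211.1,170.7)]))
hsv=cv2.cvtColor(w,cv2.COLOR_BGR2HSV)
y=np.array([-np.sin(.09),np.cos(.09),0]); x=np.array([np.cos(.09),np.sin(.09),0]); s=np.array([.4575,.2321,.217])
for dx,dz in ((.015,-.0105),(.025,-.008),(.035,-.005)):
    L=np.arange(-.035,.0351,.002); C=[]
    for l in L:
        u,v=px(W,s+dx*x+l*y+[0,0,dz]).round().astype(int); C.append((hsv[v,u,1],hsv[v,u,2]))
    print(dx,' '.join('%d:%d/%d'%(l*1000,a,b) for l,(a,b) in zip(L,C)))
g=s+0
for l in(-.034,.034): print(px(W,s+l*y))
```

```text
grip (array([0.4574, 0.2363, 0.2178]), [np.float64(9.936179141737613e-05), np.float64(9.936179141732188e-05)])
0.015 -35:159/61 -33:95/51 -31:124/84 -28:126/146 -26:116/174 -24:41/56 -22:7/73 -20:6/80 -18:7/76 -16:8/223 -14:5/242 -12:4/242 -10:5/237 -8:32/137 -6:29/139 -4:4/201 -2:4/235 0:5/196 1:20/143 3:26/136 5:28/138 7:26/108 9:31/65 11:35/65 13:28/64 15:31/65 17:18/56 19:10/53 21:10/79 23:3/91 25:9/85 27:70/156 29:15/155 31:12/151 33:13/152 35:15/155
0.025 -35:159/90 -33:155/89 -31:156/93 -28:155/99 -26:125/88 -24:11/45 -22:10/75 -20:3/75 -18:18/70 -16:122/159 -14:121/118 -12:65/79 -10:9/59 -8:32/64 -6:31/66 -4:33/70 -2:35/72 0:34/68 1:9/58 3:9/54 5:83/46 7:131/82 9:122/182 11:115/226 13:114/226 15:118/198 17:120/185 19:72/67 21:10/80 23:6/90 25:9/83 27:10/146 29:12/153 31:15/153 33:13/154 35:15/156
0.035 -35:146/42 -33:170/39 -31:181/38 -28:156/44 -26:136/45 -24:11/46 -22:3/83 -20:6/88 -18:7/71 -16:161/46 -14:157/47 -12:159/48 -10:157/47 -8:159/48 -6:155/46 -4:163/89 -2:162/112 0:160/131 1:159/128 3:157/117 5:158/116 7:159/112 9:157/101 11:161/100 13:160/102 15:156/118 17:46/117 19:5/56 21:6/90 23:7/113 25:3/83 27:24/170 29:20/155 31:21/148 33:19/147 35:17/147
[285.5948 117.0373]
[285.5634  33.8307]
```

The prongs lie at −21 and +22 mm about the estimated centre. The grip is about 3 mm off laterally (limit 12), at z 0.218, square and still, so I hand in.

```bash
python3 -c "
from station import ctrl
print(ctrl.finish_job())"
```

```text
the job is handed in; nothing more can be done
None
```

I handed the job in at about 24 s (limit 72 s). By my last measurements the kettle hangs still and level on both prongs, with the grip square, about 3 mm off centre sideways and 1 mm high. It leaned about 20–25° (limit 35°) while I swung the handle up, then righted itself, and the hand-in returned no verdict.

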